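Lay out the drive seal parts of a frozen-drink machine for assembly

TASK

Lay out the drive for assembly in a straight line that carries on from the threaded end of the shaft: stand the bush between that end and the larger white flange (hub up), and put the round steel nut flat beyond the flange, with about 30 mm clear between each and the next, from the shaft end outward. Drop the steel ring over the hub of the larger flange so that it lies flat on its disc. Leave the smaller flange, the other shaft, the blue case and the jar where they are.

Things in the scene. Friction and masses are not known exactly. Their poses are not given: they have to be found in the camera images.
- threaded_shaft: Steel shaft, fixed, lying left-right in two white rests (52 mm across, 28 mm high, from 71 mm behind the tip): 360 mm long, 18 mm thick, its right end stepped down to a dark ribbed thread 15 mm thick, 32 mm long, left end a 26 mm sleeve. Axis 25 mm up. Origin on the table below the thread's tip; y runs from the tip along the shaft, so the row runs along -y; z up. The two shafts swap places.
- plain_shaft: The other stainless shaft, fixed in like rests, 340 mm long, 18 mm thick: its right-hand end is a thick plain sleeve 26 mm in diameter and 60 mm long with a dark bore, and it has no thread. Origin on the table straight below the tip of the sleeve, y axis along the shaft from that tip, z up. Not part of this job.
- bush_mid (a point): Ivory plastic bush, a plain tube standing on end: 32 mm outer diameter, 19 mm bore, 45 mm high, 40 g. Point on its axis half-way up (22.5 mm above its foot), z up along the axis.
- flange_mid (a point): Larger white plastic flange, hub up: disc 96 mm in diameter, 12 mm thick, red ring near its edge; hollow round hub 42 mm in outer diameter (33 mm bore) rising 34 mm above the disc, 46 mm in all, top edge bevelled; 260 g. Point on its axis 23 mm above its underside (11 mm above the disc's top face), z up. Grasp it by the hub.
- ring_mid (a point): Dark steel backing ring lying flat: 64 mm outer diameter, 50 mm inner diameter, 10 mm high, 100 g. Point on its axis half-way up (5 mm above its underside), z along the axis. It fits over the larger flange's hub with 4 mm to spare all round.
- nut_mid (a point): Round knurled stainless nut lying flat: 38 mm in diameter, 20 mm high, 14 mm bore, 150 g. Point on its axis half-way up (10 mm above its underside), z along the axis.
- spare_flange_mid (a point): Smaller white plastic flange, same shape: disc 72 mm in diameter and 10 mm thick, hub 30 mm in diameter, 38 mm high in all. Point on its axis 19 mm above its underside. Not part of this job.
- case_mid (a point): Closed blue plastic instrument case, about 82 x 202 x 45 mm high, lying flat. Point at its centre; its y axis runs along its length. Not part of this job.
- jar_mid (a point): Small closed grease jar with a grey lid, 52 mm in diameter and 55 mm high, standing. Point at its centre, 27.5 mm above its foot. Not part of this job.
Not all that is in view belongs to the job. Leave any black, brown or yellow look-alike of the part that bears flange_mid alone.

How it is judged:
At the end, for the whole second after the job is handed in: Bush, larger flange (hub up) and nut stand on the table in that order off the thread's tip, centres within 15 mm of the shaft's line, each 15 to 45 mm clear of the one before (bush: of the tip); the ring lies flat on the flange's disc round its hub, within 6 mm of centred; all at rest (x of bush_mid in the frame of threaded_shaft between -0.015 and 0.015 m and x of flange_mid in the frame of threaded_shaft between -0.015 and 0.015 m and x of nut_mid in the frame of threaded_shaft between -0.015 and 0.015 m and y of bush_mid in the frame of threaded_shaft between -0.061 and -0.031 m and y of flange_mid in the frame of threaded_shaft below -0.1 m and y of nut_mid in the frame of threaded_shaft below -0.17 m and horizontal distance between bush_mid and flange_mid between 0.079 and 0.109 m and horizontal distance between flange_mid and nut_mid between 0.082 and 0.112 m and angle between each of bush_mid, flange_mid, nut_mid's own z axis and vertical below 0.1 rad and angle between the z axis of ring_mid and the z axis of flange_mid, either way round below 0.1 rad and height (world z) of bush_mid between 0.0195 and 0.0255 m and height (world z) of flange_mid between 0.02 and 0.026 m and height (world z) of nut_mid between 0.007 and 0.013 m and horizontal distance between ring_mid and flange_mid below 0.006 m and z of ring_mid in the frame of flange_mid between -0.009 and -0.003 m and linear speed of each of bush, flange, ring, nut below 0.01 m/s); the robot touches nothing.
It fails at once if the smaller flange, the blue case or the jar is shifted by more than 15 mm (distance of any of spare_flange_mid, case_mid, jar_mid from where it was at the start of the episode above 0.015 m).
It also fails if it takes over 112 s, if anything falls off the work surface, if the arm or the gripper's body presses on something with over 40 N, if the wrist force passes 120 N, or if a joint passes its speed limit or range.

ROBOT

A 7-joint arm with a two-finger parallel gripper is mounted at the origin on the work surface. World frame = base frame: x ahead of the robot, y to its left, z up, the work surface at z = 0. Lengths are in m, angles in rad, forces in N, time in s.
With the tool pointing down it reaches from about 0.425 to 0.825 m from the base axis. Payload 3.6 kg.
Tool frame: the origin (TCP) lies between the finger pads; the fingertips stand 19 mm ahead of it and the grasp point (between the pads) is the TCP; z points along the fingers, y is the line along which they close (so a half turn about z gives the same grasp; the last joint's range is limited). The gripper opens to 93 mm and grips with 3 to 60 N. Pads are 15 mm wide; open, the fingers measure 128 mm over their backs; the gripper's body (75 mm by 188 mm) begins 65 mm behind the grasp point.
Start: joints at [-1.222, 0.615, -0.013, 1.423, 0.008, 1.103, -0.04], TCP at [0.239, 0.605, 0.238] pointing down, gripper open.
Joint ranges: [-3.12, 3.12], [-0.3, 2.06], [-1.34, 1.32], [0.26, 2.42], [-1.36, 4.5], [0.01, 1.98], [-2.84, 2.84]. Speed limits (rad/s): [2.79, 2.79, 3.14, 3.14, 3.14, 3.14, 3.14].

INTERFACE

Orientations are given as a unit quaternion [x, y, z, w].
In Python, from cell import bot gives the robot as it stands.
- The arm moves only by the tool apply_moves, never from a script. Its argument "moves" is a list of rows, each a list of 3 entries, a list of its own where there are three numbers: the turn, a rotation vector about the world's x, y, z in units of 5 degrees (1.0 is 5 degrees), then the shift along the world's x, y, z in units of 25 mm (1.0 is 25 mm), then the opening, from -1 (shut) to 1 (fully open). A call has 1 to 8 rows; each row shifts and turns the commanded pose from where the row before left it; what a row does not reach is not made up. A row lasts 1/12 s, in which the tool goes at most 41.7 mm and 7.16 degrees, less where a joint would pass 70% of its speed; a pose out of reach is approached as far as the arm can. A call is refused whole if a number of a shift passes 1 or a number of a turn 1, either way. A call with a gripper value outside its range is refused whole. The fingers move at their own pace and stop on an object; "newtons" is the grip in N (left out, the last holds). Time passes only in rows, so rows that do not move let the fingers close. It gives the time, the measured TCP pose, the force, the opening and the grip force at its end, in the units of the state.
- bot.sense(): the state, without advancing time (a new reading comes with each control period).
- bot.grab_frame(name): name is "scene" or "side" or "wrist"; returns a dict with "image" (420x560x3 uint8, red, green, blue), "vertical_fov" (degrees; the focal length in pixels is half the picture's height over the tangent of half this angle, whatever the lens; pixels are square), "cx", "cy" (the principal point, pixels), "origin" and "orientation" of the camera in the world. Camera axes: x right, y down, z forward; pixel columns grow to the right and rows downward; lengths in m; the calibration is good to about 2 mm. A picture is of the moment at which its call begins. There is no depth.
- bot.finish_job(): hands the job in; it is judged then, once.
Trained networks look in a picture, given as the dict that the camera call returned (one of the last four; its "shot" number tells which), for a name from the list of things; names that differ only in an ending like _2 or _b are one class to them, and where a whole thing is asked for, a point or a joint stands for the part that bears it (a point fixed in the world has none). Each returns a list of dicts, best first, with "p" (0 to 1); they miss things now and then, are a little off and sometimes report something else, mostly with a low value. They report only what shows in the picture. A call takes as long as a camera call. They do not tell look-alikes from the thing itself.
- bot.trace(picture, thing): "mask" (420x560 bool, what is visible of it) and "position" ([column, row] in pixels, amid what is visible of it).
The state is a dict: "time_s": time; "joint_pos": joint angles; "joint_vel": joint speeds; "joint_torque": joint torques, N m; "ee_pos": TCP position; "eef_rot": TCP orientation; "wrist_force": force on the tool from outside, world axes, zero at the start; "ft_torque": the same for the moment, N m; "width": opening from 0.0 (shut) to 1.0 (fully open); "grip_force": force on a finger pad.
Only numpy, scipy, OpenCV 4.12 (cv2) and the standard library are available. Lean on these libraries where they do the work, as an engineer would, in place of code of your own. Each camera call takes 0.05 s, during which the arm holds its last target. There are 200 camera calls.

## Working session

There is one attempt and no reset: what is moved stays moved. The work goes in short steps, Python scripts to look and compute and a tool call to move; the robot and the scene stay as the last step left them, time stands still between calls to the robot, and variables do not carry over. Pictures are saved under pics/ and viewed, at most 14 in all, crops included, and the job is handed in when it is done.

Besides the shell and the picture viewer there is one more tool, called after ">>>" by a JSON object that holds its "name" and its "arguments", one argument or row to a line. apply_moves: Moves the arm, as the interface text tells. Its arguments: {"type":"object","properties":{"moves":{"type":"array"},"newtons":{"type":"number"}},"required":["moves"]}

```bash
ls; mkdir -p pics
cat > h.py <<'E'
import numpy as np,cv2
from scipy.spatial.transform import Rotation as R
from cell import bot
def f(p): return p['image'].shape[0]/2/np.tan(np.radians(p['vertical_fov'])/2)
def world(p,uv,z):
    d=R.from_quat(p['orientation']).apply([(uv[0]-p['cx'])/f(p),(uv[1]-p['cy'])/f(p),1])
    o=np.array(p['origin']); return o+d*(z-o[2])/d[2]
def pix(p,X):
    c=R.from_quat(p['orientation']).inv().apply(np.array(X)-p['origin'])
    return c[:2]/c[2]*f(p)+[p['cx'],p['cy']]
def save(p,n): cv2.imwrite(f'pics/{n}.png',p['image'][...,::-1])
H=dict(threaded_shaft=.025,plain_shaft=.025,bush_mid=.0225,flange_mid=.023,ring_mid=.005,nut_mid=.01,spare_flange_mid=.019,case_mid=.0225,jar_mid=.0275)
def find(p,names=H):
    for n in names:
        for t in bot.trace(p,n)[:3]:
            if t['p']>.2: print(n,round(t['p'],2),np.round(t['position']),t['mask'].sum(),np.round(world(p,t['position'],H[n]),3))
E
python3 - <<'E'
from h import *
for c in ['scene','side','wrist']:
    p=bot.grab_frame(c); save(p,c+'0'); print(c,p['vertical_fov'],np.round(p['origin'],3),np.round(R.from_quat(p['orientation']).as_matrix()[:,2],2))
    if c!='wrist': find(p)
s=bot.sense();print(s['ee_pos'],s['eef_rot'],s['time_s'])
print(R.from_quat(s['eef_rot']).as_matrix().round(2))
E
```

```text
pics
scene 54.06695615956498 [1.064 0.461 0.581] [-0.62 -0.58 -0.53]
threaded_shaft 0.93 [448. 363.] 3765 [0.586 0.358 0.025]
plain_shaft 0.58 [349. 368.] 2835 [0.698 0.25  0.025]
bush_mid 0.78 [257. 210.] 244 [ 0.474 -0.194  0.022]
bush_mid 0.44 [311. 226.] 549 [ 0.437 -0.046  0.022]
flange_mid 0.93 [256. 190.] 604 [ 0.406 -0.269  0.023]
flange_mid 0.91 [183. 172.] 523 [ 0.475 -0.509  0.023]
flange_mid 0.8 [299. 205.] 652 [ 0.386 -0.129  0.023]
ring_mid 0.66 [485. 292.] 508 [0.363 0.336 0.005]
nut_mid 0.6 [406. 287.] 331 [0.46  0.218 0.01 ]
nut_mid 0.38 [184. 206.] 2124 [ 0.574 -0.369  0.01 ]
spare_flange_mid 0.93 [352. 254.] 663 [0.454 0.084 0.019]
case_mid 0.56 [183. 205.] 2149 [ 0.584 -0.353  0.022]
jar_mid 0.75 [312. 227.] 529 [ 0.443 -0.037  0.027]
side 50.35987915846795 [ 0.353 -0.878  0.921] [ 0.08  0.67 -0.74]
threaded_shaft 0.59 [303. 119.] 632 [0.584 0.335 0.025]
plain_shaft 0.71 [272. 205.] 404 [ 0.442 -0.046  0.025]
bush_mid 0.63 [292. 247.] 213 [ 0.477 -0.194  0.022]
flange_mid 0.79 [189. 288.] 1143 [ 0.22  -0.291  0.023]
flange_mid 0.79 [247. 238.] 913 [ 0.366 -0.156  0.023]
flange_mid 0.71 [256. 346.] 1436 [ 0.365 -0.451  0.023]
nut_mid 0.6 [268. 144.] 109 [0.456 0.231 0.01 ]
spare_flange_mid 0.95 [269. 180.] 353 [0.444 0.061 0.019]
case_mid 0.73 [345. 303.] 3219 [ 0.577 -0.366  0.022]
jar_mid 0.93 [271. 203.] 367 [ 0.438 -0.04   0.027]
wrist 58.77514370358246 [0.162 0.634 0.384] [ 0.28 -0.11 -0.95]
[0.23853856 0.60463253 0.23763525] [ 1.86760682e-01  9.82405439e-01 -2.09972682e-05 -1.64636994e-05] 1.05
[[-0.93  0.37 -0.  ]
 [ 0.37  0.93 -0.  ]
 [ 0.   -0.   -1.  ]]
```

View pics/scene0.png

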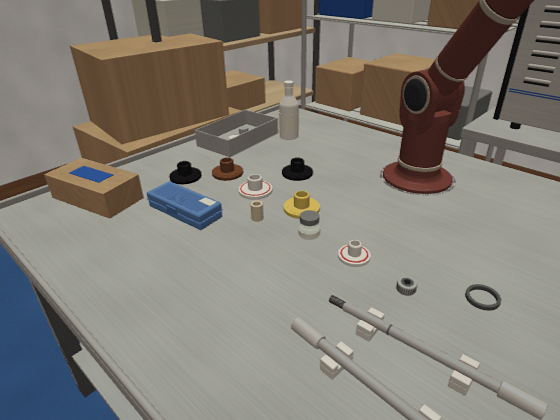

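View pics/side0.png

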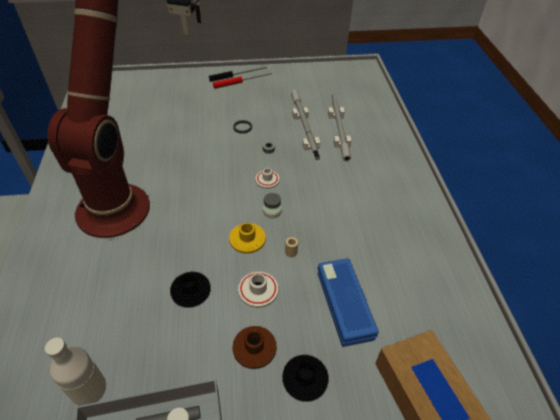

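The scene picture shows the thread tip at (332,299), flange (256,187), bush (257,211), nut (406,287), ring (484,297), spare flange (354,253), jar (309,224) and case (184,204). The side picture shows the tip at (317,156), the larger flange at (258,288) and the ring at (243,127).

Run:
```python
from h import *
for c in ['scene','side']:
    p=bot.grab_frame(c)
    for n,k in [('threaded_shaft',.025),('flange_mid',.023),('ring_mid',.005),('nut_mid',.01)]:
        for t in bot.trace(p,n)[:5]:
            m=t['mask']; 
            e=cv2.fitEllipse(np.argwhere(m)[:,::-1].astype(np.float32))
            print(c,n,round(t['p'],2),np.round(t['position']),world(p,t['position'],k).round(3), 'bbox',cv2.boundingRect(m.astype(np.uint8)))
    for nm,a in ({'tip':(332,299),'sleeve':(536,405)} if c=='scene' else {'tip':(317,156),'sleeve':(294,94)}).items():
        print(c,nm,world(p,a,.025).round(3))
```

```text
scene threaded_shaft 0.88 [452. 358.] [0.572 0.36  0.025] bbox (329, 295, 219, 125)
scene threaded_shaft 0.55 [350. 366.] [0.695 0.249 0.025] bbox (291, 317, 150, 103)
scene flange_mid 0.79 [225. 174.] [ 0.397 -0.408  0.023] bbox (212, 157, 31, 24)
scene flange_mid 0.77 [258. 189.] [ 0.398 -0.269  0.023] bbox (239, 174, 34, 26)
scene flange_mid 0.71 [294. 173.] [ 0.259 -0.262  0.023] bbox (282, 157, 31, 24)
scene flange_mid 0.67 [297. 208.] [ 0.398 -0.127  0.023] bbox (285, 191, 34, 27)
scene flange_mid 0.62 [183. 176.] [ 0.489 -0.489  0.023] bbox (170, 160, 32, 24)
scene ring_mid 0.78 [484. 292.] [0.364 0.336 0.005] bbox (465, 284, 37, 27)
scene ring_mid 0.52 [309. 226.] [ 0.42  -0.066  0.005] bbox (299, 210, 22, 30)
scene nut_mid 0.68 [406. 286.] [0.456 0.216 0.01 ] bbox (397, 276, 20, 19)
scene tip [0.597 0.138 0.025]
scene sleeve [0.569 0.482 0.025]
side threaded_shaft 0.62 [305. 126.] [0.585 0.297 0.025] bbox (291, 90, 29, 70)
side flange_mid 0.83 [256. 346.] [ 0.367 -0.451  0.023] bbox (233, 326, 44, 43)
side flange_mid 0.8 [306. 378.] [ 0.461 -0.53   0.023] bbox (282, 354, 47, 47)
side flange_mid 0.72 [189. 286.] [ 0.22  -0.287  0.023] bbox (169, 272, 42, 36)
side flange_mid 0.62 [258. 295.] [ 0.38  -0.326  0.023] bbox (238, 272, 40, 36)
side flange_mid 0.62 [247. 238.] [ 0.364 -0.155  0.023] bbox (229, 223, 37, 31)
side ring_mid 0.56 [335. 129.] [0.687 0.296 0.005] bbox (328, 96, 23, 65)
side ring_mid 0.53 [245. 124.] [0.389 0.351 0.005] bbox (234, 118, 19, 17)
side nut_mid 0.51 [265. 146.] [0.445 0.226 0.01 ] bbox (263, 142, 12, 12)
side nut_mid 0.4 [267. 174.] [0.438 0.093 0.01 ] bbox (255, 167, 25, 22)
side tip [0.598 0.144 0.025]
side sleeve [0.572 0.483 0.025]
```

Run:
```python
import cv2
a=cv2.imread('pics/scene0.png'); b=cv2.imread('pics/side0.png')
x=cv2.resize(a[270:420,310:560],None,fx=3.2,fy=3.2,interpolation=2)[:480]
cv2.imwrite('pics/c1.png',x)
```

```text
(no output)
```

View pics/c1.png

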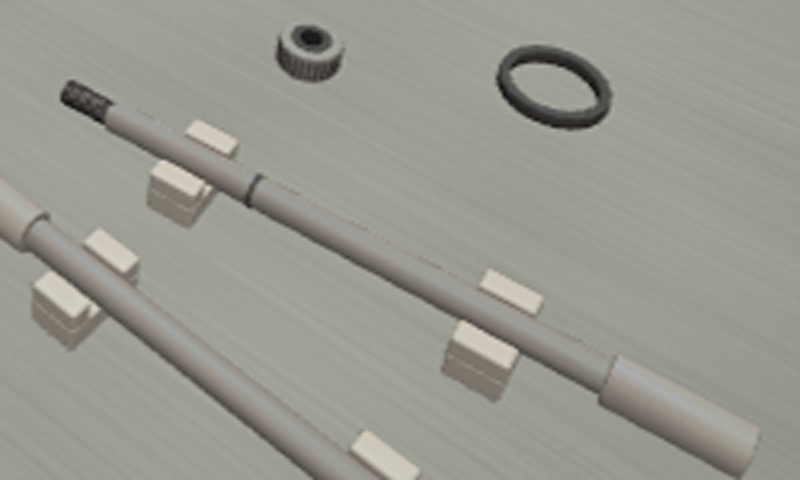

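>>> {"name": "apply_moves", "arguments": {
  "moves": [
    [[0,0,-0.8],[0.72,-1,0],1],
    [[0,0,-0.8],[0.72,-1,0],1],
    [[0,0,-0.8],[0.72,-1,0],1],
    [[0,0,-0.8],[0.72,-1,0],1],
    [[0,0,-0.8],[0.72,-1,0],1],
    [[0,0,-0.8],[0.72,-1,0],1],
    [[0,0,-0.8],[0.72,-1,0],1],
    [[0,0,-0.8],[0.72,-1,0],1]
  ]
}}

```text
time_s: 2.22
ee_pos: [0.3832, 0.4034, 0.2379]
eef_rot: [0.452, 0.892, 0.0, 0.0]
wrist_force: [1.7, 0.2, 0.4]
width: 1.001
grip_force: 0.0
```

>>> {"name": "apply_moves", "arguments": {
  "moves": [
    [[0,0,-0.8],[0.72,-1,0],1],
    [[0,0,-0.8],[0.72,-1,0],1],
    [[0,0,-0.8],[0.72,-1,0],1],
    [[0,0,-0.8],[0.72,-1,0],1],
    [[0,0,-0.8],[0.72,-1,0],1],
    [[0,0,-0.8],[0.72,-1,0],1],
    [[0,0,-0.8],[0.72,-1,0],1],
    [[0,0,-0.8],[0.72,-1,0],1]
  ]
}}

```text
time_s: 2.88
ee_pos: [0.5273, 0.2035, 0.2379]
eef_rot: [0.68, 0.733, 0.0, -0.0]
wrist_force: [0.5, -0.5, -0.5]
width: 1.002
grip_force: 0.0
```

>>> {"name": "apply_moves", "arguments": {
  "moves": [
    [[0,0,0],[0,0,0],1],
    [[0,0,0],[0,0,0],1]
  ]
}}

```text
time_s: 3.05
ee_pos: [0.5276, 0.2025, 0.2378]
eef_rot: [0.68, 0.733, -0.0, 0.0]
wrist_force: [0.5, 0.3, -0.8]
width: 0.998
grip_force: 0.0
```

Run:
```python
from h import *
s=bot.sense();print(s['ee_pos'],s['time_s'],s['joint_pos'],s['wrist_force'])
print(R.from_quat(s['eef_rot']).as_matrix().round(3))
p=bot.grab_frame('wrist');save(p,'w1');find(p,['threaded_shaft','nut_mid','spare_flange_mid'])
print(p['origin'])
```

```text
[0.52757649 0.20247288 0.23777549] 3.05 [-0.61470266  0.49576591  0.32246331  1.68316913 -0.18007081  0.99157737
 -0.15568115] [ 0.49993663  0.33919608 -0.84977137]
[[-0.074  0.997  0.001]
 [ 0.997  0.074 -0.001]
 [-0.001  0.001 -1.   ]]
threaded_shaft 0.76 [345. 144.] 5711 [0.592 0.239 0.025]
spare_flange_mid 0.97 [193. 275.] 1998 [0.447 0.085 0.019]
[0.52180154 0.28430689 0.38430634]
```

View pics/w1.png

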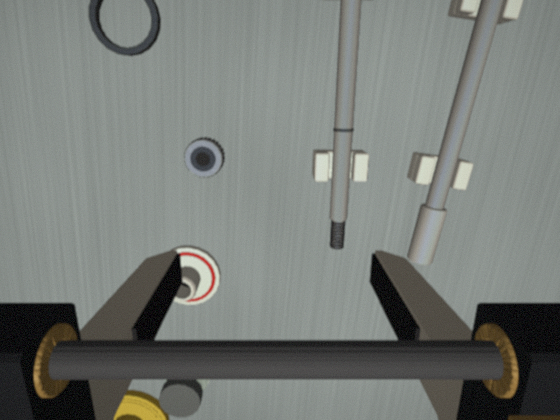

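The wrist picture shows the nut's top at (203,158), thread tip at (337,248), shaft axis at (349,5), ring at (124,17) and spare flange at (193,276).

Run:
```python
from h import *
p=bot.grab_frame('wrist')
# refine
g=cv2.cvtColor(p['image'],cv2.COLOR_RGB2GRAY)
for r in (20,60,100,190,210,235,243): 
    row=g[r,310:380].astype(int); e=np.diff(row); print(r,310+e.argmax(),310+e.argmin(), row[::2] if r==60 else '')
print('tip',world(p,(337,248),.025),'shaft',world(p,(348.5,20),.034),world(p,(345,100),.034),world(p,(340,200),.034))
print('nut',world(p,(203,158),.02), world(p,(203.5,158),.015)); print('ring',world(p,(124,17),.01),world(p,(124,17),.005))
s=bot.grab_frame('scene'); print(world(s,(329.7,298.7),.025),world(s,(543.7,411),.025))
for n,u in {'fl':(256,180.5),}.items(): print(n,world(s,u,.046))
q=bot.grab_frame('side'); print(world(q,(258,282),.046), world(q,(257.5,289),.012))
```

```text
20 363 342 
60 360 340 [148 145 144 142 148 143 145 147 143 146 147 138 148 149 148 126 103 127
 133 141 149 148 142 137 122 122 145 150 147 144 144 149 150 147 149]
100 357 337 
190 350 332 
210 349 330 
235 345 331 
243 344 331 
tip [0.59613553 0.13606146 0.025     ] shaft [0.5765675  0.34980317 0.034     ] [0.58253772 0.28454348 0.034     ] [0.5905068  0.19072111 0.034     ]
nut [0.45335126 0.21859861 0.02      ] [0.45294183 0.21768558 0.015     ]
ring [0.37700777 0.33993796 0.01      ] [0.37510559 0.34063114 0.005     ]
[0.59908545 0.13428001 0.025     ] [0.57151075 0.49226903 0.025     ]
fl [ 0.39497269 -0.27770652  0.046     ]
[ 0.38200815 -0.30531207  0.046     ] [ 0.38041978 -0.30250344  0.012     ]
```

>>> {"name": "apply_moves", "arguments": {
  "moves": [
    [[0,0,0],[-0.6,0.12,-0.5],1],
    [[0,0,0],[-0.6,0.12,-1],1],
    [[0,0,0],[-0.6,0.12,-1],1],
    [[0,0,0],[-0.6,0.12,-1],1],
    [[0,0,0],[-0.58,0.14,-1],1],
    [[0,0,0],[0,0,-1],1],
    [[0,0,0],[0,0,-1],1],
    [[0,0,0],[0,0,-1],1]
  ]
}}

```text
time_s: 4.07
ee_pos: [0.4517, 0.2212, 0.0494]
eef_rot: [0.678, 0.735, 0.001, -0.0]
wrist_force: [0.3, -0.3, 0.1]
width: 1.002
grip_force: 0.0
```

>>> {"name": "apply_moves", "arguments": {
  "moves": [
    [[0,0,0],[0,0,-0.8],1],
    [[0,0,0],[0,0,-0.32],1],
    [[0,0,0],[0,0,0],-1],
    [[0,0,0],[0,0,0],-1],
    [[0,0,0],[0,0,0],-1],
    [[0,0,0],[0,0,0],-1],
    [[0,0,0],[0,0,0],-1],
    [[0,0,0],[0,0,0],-1]
  ],
  "newtons": 25
}}

```text
time_s: 4.73
ee_pos: [0.4523, 0.2204, 0.0228]
eef_rot: [0.679, 0.734, 0.001, 0.0]
wrist_force: [-0.8, -0.4, 0.3]
width: 0.62
grip_force: 0.0
```

>>> {"name": "apply_moves", "arguments": {
  "moves": [
    [[0,0,0],[0,-0.08,0],-1],
    [[0,0,0],[0,0,0],-1],
    [[0,0,0],[0,0,0],-1],
    [[0,0,0],[0,0,0],-1],
    [[0,0,0],[0,0,0],-1],
    [[0,0,0],[0,0,0],-1]
  ]
}}

```text
time_s: 5.23
ee_pos: [0.4525, 0.218, 0.0223]
eef_rot: [0.679, 0.734, 0.0, 0.0]
wrist_force: [-0.2, -1.4, 2.6]
width: 0.393
grip_force: 24.9
```

>>> {"name": "apply_moves", "arguments": {
  "moves": [
    [[0,0,0],[0,0,1],-1],
    [[0,0,0],[0,0,1],-1],
    [[0,0,0],[0,-1,1],-1],
    [[0,0,0],[0.5,-1,0.6],-1],
    [[0,0,0],[0.5,-1,0],-1],
    [[0,0,0],[0.5,-1,0],-1],
    [[0,0,0],[0.5,-1,0],-1],
    [[0,0,0],[0.5,-1,0],-1]
  ]
}}

```text
time_s: 5.9
ee_pos: [0.5141, 0.0672, 0.1119]
eef_rot: [0.679, 0.734, -0.0, -0.001]
wrist_force: [0.3, -0.1, -1.3]
width: 0.391
grip_force: 24.9
```

>>> {"name": "apply_moves", "arguments": {
  "moves": [
    [[0,0,0],[0.5,-1,0],-1],
    [[0,0,0],[0.5,-1,0],-1],
    [[0,0,0],[0.5,-1,0],-1],
    [[0,0,0],[0.5,-1,0],-1],
    [[0,0,0],[0.5,-1,0],-1],
    [[0,0,0],[0.5,-1,0],-1],
    [[0,0,0],[0.5,-0.78,-0.5],-1],
    [[0,0,0],[0.5,0,-0.5],-1]
  ]
}}

```text
time_s: 6.57
ee_pos: [0.6142, -0.1089, 0.0872]
eef_rot: [0.682, 0.731, -0.002, 0.002]
wrist_force: [0.2, -0.9, -1.5]
width: 0.39
grip_force: 24.9
```

>>> {"name": "apply_moves", "arguments": {
  "moves": [
    [[0,0,0],[0,0,0],-1],
    [[0,0,0],[0,0,0],-1]
  ]
}}

```text
time_s: 6.73
ee_pos: [0.6133, -0.1004, 0.0855]
eef_rot: [0.679, 0.734, -0.001, -0.002]
wrist_force: [-0.3, 0.2, -1.5]
width: 0.391
grip_force: 24.9
```

>>> {"name": "apply_moves", "arguments": {
  "moves": [
    [[0,0,0],[0,0,-0.8],-1],
    [[0,0,0],[0,0,-0.8],-1],
    [[0,0,0],[0,0,-0.6],-1],
    [[0,0,0],[0,0,-0.2],-1],
    [[0,0,0],[0,0,-0.08],-1],
    [[0,0,0],[0,0,0],-1],
    [[0,0,0],[0,0,0],0.2],
    [[0,0,0],[0,0,0],0.2]
  ]
}}

```text
time_s: 7.4
ee_pos: [0.6156, -0.1014, 0.0267]
eef_rot: [0.679, 0.734, 0.001, 0.001]
wrist_force: [-0.2, 0.3, 0.7]
width: 0.489
grip_force: 0.0
```

>>> {"name": "apply_moves", "arguments": {
  "moves": [
    [[0,0,0],[0,0,0],0.4],
    [[0,0,0],[0,0,0],0.4],
    [[0,0,0],[0,0,0.5],0.4],
    [[0,0,0],[0,0,1],0.4],
    [[0,0,0],[0,0,1],0.4],
    [[0,0,0],[-0.9,-0.6,1],0.4],
    [[0,0,0],[-0.9,-0.6,0],0.4],
    [[0,0,0],[-0.9,-0.6,0],0.4]
  ]
}}

```text
time_s: 8.07
ee_pos: [0.548, -0.1472, 0.1157]
eef_rot: [0.679, 0.735, 0.001, 0.003]
wrist_force: [-0.1, -1.6, 0.8]
width: 0.698
grip_force: 0.0
```

>>> {"name": "apply_moves", "arguments": {
  "moves": [
    [[0,0,0],[-1,-0.3,0.6],0.4],
    [[0,0,0],[-1,-0.3,0.6],0.4],
    [[0,0,0],[-1,-0.3,0.6],0.4],
    [[0,0,0],[0,0,0],0.4],
    [[0,0,0],[0,0,0],0.4]
  ]
}}

```text
time_s: 8.48
ee_pos: [0.4718, -0.1699, 0.1596]
eef_rot: [0.68, 0.733, 0.001, 0.001]
wrist_force: [0.5, 0.5, -0.1]
width: 0.703
grip_force: 0.0
```

Run:
```python
from h import *
p=bot.grab_frame('wrist');save(p,'w2');find(p,['bush_mid','flange_mid','nut_mid'])
s=bot.grab_frame('scene');save(s,'s2');find(s,['nut_mid'])
```

```text
bush_mid 0.71 [273. 231.] 1829 [ 0.473 -0.198  0.023]
flange_mid 0.82 [142. 147.] 11508 [ 0.369 -0.137  0.023]
flange_mid 0.7 [199. 308.] 1770 [ 0.414 -0.274  0.023]
flange_mid 0.65 [172. 416.] 371 [ 0.389 -0.396  0.023]
nut_mid 0.7 [466. 125.] 2438 [ 0.617 -0.104  0.01 ]
nut_mid 0.61 [240. 256.] 237 [ 0.617 -0.1    0.01 ]
```

View pics/w2.png

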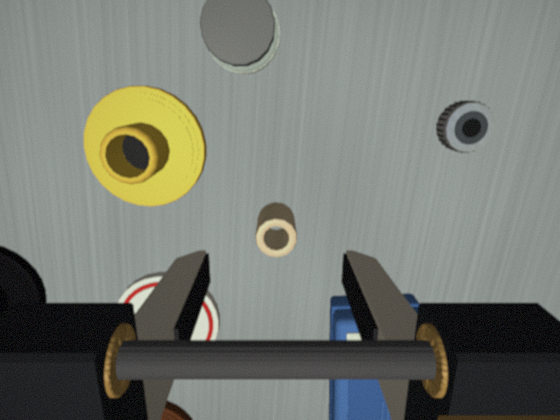

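The wrist picture shows the bush's top at (276,238), the placed nut at (470,127), and part of the white flange near (170,325).

Run:
```python
from h import *
p=bot.grab_frame('wrist'); print(world(p,(276,238),.045),world(p,(275,212),.005),world(p,(471,127),.02))
print([world(p,(u,v),.012).round(3) for u,v in [(118,300),(219,330),(168,273)]])
```

```text
[ 0.47535671 -0.191989    0.045     ] [ 0.47398537 -0.18482056  0.005     ] [ 0.6144114  -0.10158181  0.02      ]
[array([ 0.341, -0.276,  0.012]), array([ 0.432, -0.3  ,  0.012]), array([ 0.386, -0.245,  0.012])]
```

>>> {"name": "apply_moves", "arguments": {
  "moves": [
    [[0,0,0],[0.14,-0.9,-0.7],0.4],
    [[0,0,0],[0,0,-1],0.4],
    [[0,0,0],[0,0,-1],0.4],
    [[0,0,0],[0,0,-1],0.4],
    [[0,0,0],[0,0,-1],0.4],
    [[0,0,0],[0,0,-0.5],0.4],
    [[0,0,0],[0,0,0],-1],
    [[0,0,0],[0,0,0],-1]
  ],
  "newtons": 12
}}

```text
time_s: 9.5
ee_pos: [0.4754, -0.1911, 0.0269]
eef_rot: [0.679, 0.734, -0.0, -0.001]
wrist_force: [0.6, 0.1, 1.2]
width: 0.6
grip_force: 0.0
```

>>> {"name": "apply_moves", "arguments": {
  "moves": [
    [[0,0,0],[0,0,0],-1],
    [[0,0,0],[0,0,0],-1],
    [[0,0,0],[0,0,0],-1],
    [[0,0,0],[0,0,0],-1],
    [[0,0,0],[0,0,0],-1],
    [[0,0,0],[0,0,0],-1]
  ]
}}

```text
time_s: 10.0
ee_pos: [0.476, -0.1915, 0.0285]
eef_rot: [0.679, 0.734, 0.0, 0.001]
wrist_force: [-1.6, -0.0, 6.8]
width: 0.329
grip_force: 11.9
```

>>> {"name": "apply_moves", "arguments": {
  "moves": [
    [[0,0,0],[0,0,1],-1],
    [[0,0,0],[0,0,1],-1],
    [[0,0,0],[0.6,0.6,1],-1],
    [[0,0,0],[0.6,1,0.3],-1],
    [[0,0,0],[0.6,1,0],-1],
    [[0,0,0],[0.6,1,0],-1],
    [[0,0,0],[0.6,1,0],-1],
    [[0,0,0],[0.6,1,0],-1]
  ]
}}

```text
time_s: 10.67
ee_pos: [0.5659, -0.0499, 0.1102]
eef_rot: [0.679, 0.734, 0.0, -0.0]
wrist_force: [0.4, 0.0, -0.1]
width: 0.33
grip_force: 11.9
```

>>> {"name": "apply_moves", "arguments": {
  "moves": [
    [[0,0,0],[0.6,1,0],-1],
    [[0,0,0],[0.5,1,0],-1],
    [[0,0,0],[0.3,1,0],-1],
    [[0,0,0],[0,1,0],-1],
    [[0,0,0],[0,1,0],-1],
    [[0,0,0],[0,0.6,0],-1],
    [[0,0,0],[0,0,-1],-1],
    [[0,0,0],[0,0,-1],-1]
  ]
}}

```text
time_s: 11.33
ee_pos: [0.6017, 0.0913, 0.0608]
eef_rot: [0.678, 0.735, 0.002, 0.001]
wrist_force: [0.8, -0.8, -0.8]
width: 0.333
grip_force: 11.9
```

>>> {"name": "apply_moves", "arguments": {
  "moves": [
    [[0,0,0],[0,0,0],-1],
    [[0,0,0],[0,0,0],-1]
  ]
}}

```text
time_s: 11.5
ee_pos: [0.5992, 0.0884, 0.059]
eef_rot: [0.679, 0.734, -0.002, -0.001]
wrist_force: [0.2, 0.1, 1.1]
width: 0.335
grip_force: 11.9
```

>>> {"name": "apply_moves", "arguments": {
  "moves": [
    [[0,0,0],[0.05,0,-0.6],-1],
    [[0,0,0],[0,0,-0.4],-1],
    [[0,0,0],[0,0,-0.2],-1],
    [[0,0,0],[0,0,0],-1],
    [[0,0,0],[0,0,0],0.3],
    [[0,0,0],[0,0,0],0.3],
    [[0,0,0],[0,0,0],0.3],
    [[0,0,0],[0,0,0],0.3]
  ]
}}

```text
time_s: 12.17
ee_pos: [0.6022, 0.0887, 0.0308]
eef_rot: [0.679, 0.734, 0.0, 0.0]
wrist_force: [0.4, 0.2, 0.3]
width: 0.572
grip_force: 0.0
```

>>> {"name": "apply_moves", "arguments": {
  "moves": [
    [[0,0,0],[0,0,0.5],0.5],
    [[0,0,0],[0,0,1],0.5],
    [[0,0,0],[0,0,1],0.5],
    [[0,0,0],[0,0,1],0.5],
    [[0,0,0],[-0.7,-1,1],0.5],
    [[0,0,0],[-0.7,-1,1],0.5],
    [[0,0,0],[-0.7,-1,0],0.5],
    [[0,0,0],[-0.7,-1,0],0.5]
  ]
}}

```text
time_s: 12.83
ee_pos: [0.5323, -0.0125, 0.1707]
eef_rot: [0.679, 0.734, 0.002, 0.002]
wrist_force: [-0.6, -1.4, -0.4]
width: 0.748
grip_force: 0.0
```

>>> {"name": "apply_moves", "arguments": {
  "moves": [
    [[0,0,0],[-0.7,-1,0],0.5],
    [[0,0,0],[-0.7,-1,0],0.5],
    [[0,0,0],[-0.7,-1,0],0.5],
    [[0,0,0],[-0.7,-1,0],0.5],
    [[0,0,0],[-0.7,-1,0],0.5],
    [[0,0,0],[-0.7,-1,0],0.5],
    [[0,0,0],[-0.7,-1,0],0.5],
    [[0,0,0],[-0.7,-1,0],0.5]
  ]
}}

```text
time_s: 13.5
ee_pos: [0.391, -0.2126, 0.1688]
eef_rot: [0.679, 0.734, 0.0, 0.001]
wrist_force: [0.7, 0.6, -0.1]
width: 0.75
grip_force: 0.0
```

>>> {"name": "apply_moves", "arguments": {
  "moves": [
    [[0,0,0],[0,-1,0],0.5],
    [[0,0,0],[0,-1,0],0.5],
    [[0,0,0],[0,0,0],0.5],
    [[0,0,0],[0,0,0],0.5]
  ]
}}

```text
time_s: 13.83
ee_pos: [0.3915, -0.2629, 0.1686]
eef_rot: [0.68, 0.733, 0.0, 0.001]
wrist_force: [-0.4, 0.3, 0.5]
width: 0.748
grip_force: 0.0
```

Run:
```python
from h import *
p=bot.grab_frame('wrist');save(p,'w3');find(p,['flange_mid'])
s=bot.grab_frame('scene');save(s,'s3');find(s,['nut_mid','bush_mid'])
```

```text
flange_mid 0.86 [250.  39.] 10485 [ 0.365 -0.148  0.023]
flange_mid 0.82 [259. 229.] 8796 [ 0.38  -0.294  0.023]
flange_mid 0.69 [323. 404.] 2072 [ 0.455 -0.473  0.023]
nut_mid 0.64 [237. 256.] 256 [ 0.619 -0.105  0.01 ]
bush_mid 0.74 [310. 288.] 408 [0.6   0.088 0.022]
```

View pics/w3.png

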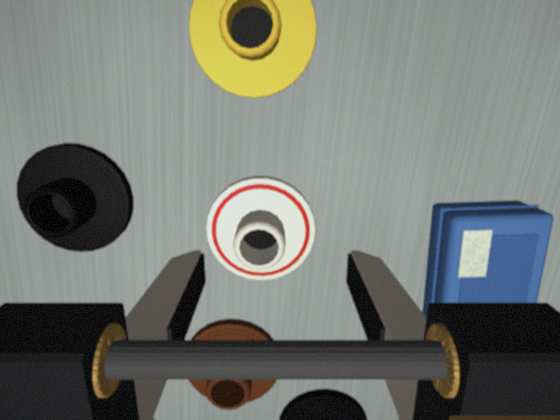

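The wrist picture shows the white flange with its disc centre at (261,228) and hub top at (259.5,240).

Run:
```python
from h import *
p=bot.grab_frame('wrist'); print(world(p,(261,228),.012),world(p,(259.5,241),.046),bot.sense()['ee_pos'])
```

```text
[ 0.3826381  -0.29326483  0.012     ] [ 0.3825765  -0.29120239  0.046     ] [ 0.39207109 -0.26018993  0.16773989]
```

>>> {"name": "apply_moves", "arguments": {
  "moves": [
    [[0,0,0],[-0.2,-0.6,-0.4],0.5],
    [[0,0,0],[-0.17,-0.62,-1],0.5],
    [[0,0,0],[0,0,-1],0.5],
    [[0,0,0],[0,0,-1],0.5],
    [[0,0,0],[0,0,-1],0.5],
    [[0,0,0],[0,0,-0.8],0.5],
    [[0,0,0],[0,0,0],-1],
    [[0,0,0],[0,0,0],-1]
  ],
  "newtons": 30
}}

```text
time_s: 14.8
ee_pos: [0.3823, -0.2911, 0.0372]
eef_rot: [0.679, 0.734, -0.0, -0.001]
wrist_force: [-0.5, 0.1, 0.0]
width: 0.651
grip_force: 0.0
```

>>> {"name": "apply_moves", "arguments": {
  "moves": [
    [[0,0,0],[0,0,0],-1],
    [[0,0,0],[0,0,0],-1],
    [[0,0,0],[0,0,0],-1],
    [[0,0,0],[0,0,0],-1],
    [[0,0,0],[0,0,0],-1],
    [[0,0,0],[0,0,0],-1]
  ]
}}

```text
time_s: 15.3
ee_pos: [0.3827, -0.2922, 0.0389]
eef_rot: [0.679, 0.734, 0.0, 0.001]
wrist_force: [-1.9, -0.2, 7.1]
width: 0.438
grip_force: 30.0
```

>>> {"name": "apply_moves", "arguments": {
  "moves": [
    [[0,0,0],[0,0,0.5],-1],
    [[0,0,0],[0,0,1],-1],
    [[0,0,0],[0,0,1],-1],
    [[0,0,0],[0.5,0.6,1],-1],
    [[0,0,0],[0.8,1,0.5],-1],
    [[0,0,0],[0.8,1,0],-1],
    [[0,0,0],[0.8,1,0],-1],
    [[0,0,0],[0.8,1,0],-1]
  ]
}}

```text
time_s: 15.97
ee_pos: [0.4759, -0.1753, 0.1383]
eef_rot: [0.679, 0.734, 0.0, 0.0]
wrist_force: [1.5, -0.7, -2.1]
width: 0.44
grip_force: 30.0
```

>>> {"name": "apply_moves", "arguments": {
  "moves": [
    [[0,0,0],[0.8,1,0],-1],
    [[0,0,0],[0.8,1,0],-1],
    [[0,0,0],[0.8,1,0],-1],
    [[0,0,0],[0.8,1,0],-1],
    [[0,0,0],[0.8,1,0],-1],
    [[0,0,0],[0.8,1,0],-1],
    [[0,0,0],[0.5,0.9,0],-1],
    [[0,0,0],[0,0,0],-1]
  ]
}}

```text
time_s: 16.63
ee_pos: [0.6102, 0.0047, 0.1371]
eef_rot: [0.675, 0.738, 0.003, -0.001]
wrist_force: [0.7, 1.4, -1.4]
width: 0.435
grip_force: 30.0
```

>>> {"name": "apply_moves", "arguments": {
  "moves": [
    [[0,0,0],[0,0,-1],-1],
    [[0,0,0],[0,0,-1],-1],
    [[0,0,0],[0,0,0],-1],
    [[0,0,0],[0,0,0],-1]
  ]
}}

```text
time_s: 16.97
ee_pos: [0.606, -0.0042, 0.0866]
eef_rot: [0.679, 0.734, -0.001, -0.002]
wrist_force: [0.6, -0.6, -0.9]
width: 0.439
grip_force: 30.0
```

Run:
```python
from h import *
s=bot.sense(); print(s['ee_pos'],s['joint_pos'])
p=bot.grab_frame('wrist');save(p,'w4');s=bot.grab_frame('scene');save(s,'s4')
```

```text
[ 0.60601042 -0.0042103   0.08659563] [-0.19186795  0.73818663  0.27068794  1.71349787 -0.27321325  0.7311787
  0.29492013]
```

View pics/w4.png

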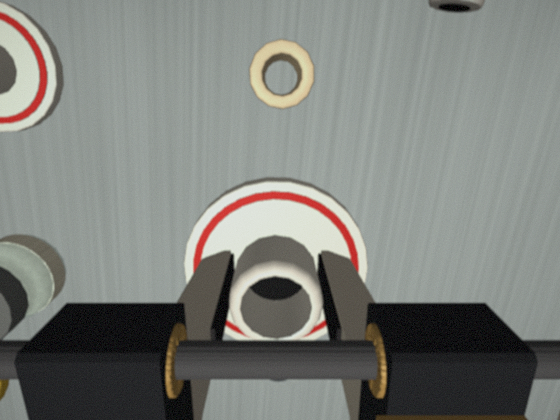

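The wrist picture shows the flange level in the grip above its place, with the bush standing at (282,74).

>>> {"name": "apply_moves", "arguments": {
  "moves": [
    [[0,0,0],[0.05,0,-0.7],-1],
    [[0,0,0],[0,0,-0.7],-1],
    [[0,0,0],[0,0,-0.4],-1],
    [[0,0,0],[0,0,-0.1],-1],
    [[0,0,0],[0,0,0],-1],
    [[0,0,0],[0,0,0],0.2],
    [[0,0,0],[0,0,0],0.2],
    [[0,0,0],[0,0,0],0.3]
  ]
}}

```text
time_s: 17.73
ee_pos: [0.6099, -0.0045, 0.0416]
eef_rot: [0.679, 0.734, 0.001, 0.001]
wrist_force: [0.5, 0.2, 0.1]
width: 0.603
grip_force: 0.0
```

>>> {"name": "apply_moves", "arguments": {
  "moves": [
    [[0,0,0],[0,0,0],0.5],
    [[0,0,0],[0,0,0.5],0.5],
    [[0,0,0],[0,0,1],0.5],
    [[0,0,0],[0,0,1],0.5],
    [[0,0,0],[0,0,1],1],
    [[0,0,0],[0,0,1],1],
    [[0,0,0],[0,0.5,1],1],
    [[0,0,0],[0,1,0],1]
  ]
}}

```text
time_s: 18.4
ee_pos: [0.6124, 0.028, 0.185]
eef_rot: [0.682, 0.732, 0.003, 0.006]
wrist_force: [0.8, 1.1, 0.2]
width: 0.975
grip_force: 0.0
```

>>> {"name": "apply_moves", "arguments": {
  "moves": [
    [[0,0,0],[0,1,0],1],
    [[0,0,0],[0,1,0],1],
    [[0,0,0],[0,0,0],1],
    [[0,0,0],[0,0,0],1]
  ]
}}

```text
time_s: 18.73
ee_pos: [0.6086, 0.0854, 0.1786]
eef_rot: [0.677, 0.736, 0.001, -0.0]
wrist_force: [-0.5, -1.8, -0.5]
width: 1.0
grip_force: 0.0
```

Run:
```python
from h import *
s=bot.sense(); print(s['ee_pos'],s['time_s'])
p=bot.grab_frame('wrist');save(p,'w5');find(p,['bush_mid','flange_mid','nut_mid','threaded_shaft']);s=bot.grab_frame('scene');save(s,'s5');find(s,['nut_mid','bush_mid'])
```

```text
[0.60864835 0.08539666 0.17855117] 18.7333
bush_mid 0.82 [266. 200.] 1470 [0.602 0.077 0.023]
flange_mid 0.87 [267. 290.] 7353 [ 0.609 -0.007  0.023]
nut_mid 0.67 [266. 383.] 243 [ 0.617 -0.123  0.01 ]
threaded_shaft 0.67 [266.  33.] 4957 [0.593 0.206 0.025]
nut_mid 0.65 [236. 257.] 248 [ 0.623 -0.104  0.01 ]
bush_mid 0.64 [313. 291.] 429 [0.602 0.096 0.022]
bush_mid 0.51 [349. 368.] 2810 [0.697 0.248 0.022]
```

View pics/w5.png

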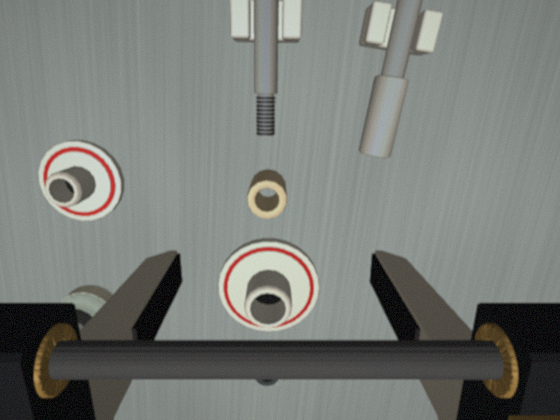

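The row is in line: thread tip (265,135), bush top (267,199), flange disc centre (269,284), hub top (269,302).

Run:
```python
from h import *
p=bot.grab_frame('wrist')
for n,u,z in [('tip',(265,135),.025),('bush',(267,199),.045),('disc',(269,284.5),.012),('hub',(269,302),.046)]: print(n,world(p,u,z).round(4))
g=cv2.cvtColor(p['image'],cv2.COLOR_RGB2GRAY)
```

```text
tip [0.5974 0.1287 0.025 ]
bush [0.6026 0.0819 0.045 ]
disc [ 0.6103 -0.0111  0.012 ]
hub [ 0.6107 -0.0087  0.046 ]
```

>>> {"name": "apply_moves", "arguments": {
  "moves": [
    [[0,0,0],[-0.9,0.9,0],1],
    [[0,0,0],[-0.9,0.9,0],1],
    [[0,0,0],[-0.9,0.9,0],1],
    [[0,0,0],[-0.9,0.9,0],1],
    [[0,0,0],[-0.9,0.9,0],1],
    [[0,0,0],[-0.9,0.9,0],1],
    [[0,0,0],[-0.9,0.9,0],1],
    [[0,0,0],[-0.9,0.9,0],1]
  ]
}}

```text
time_s: 19.85
ee_pos: [0.4278, 0.2639, 0.1778]
eef_rot: [0.679, 0.734, 0.0, -0.0]
wrist_force: [-0.4, 1.2, -0.9]
width: 1.003
grip_force: 0.0
```

>>> {"name": "apply_moves", "arguments": {
  "moves": [
    [[0,0,0],[-0.9,0.9,0],1],
    [[0,0,0],[-0.9,0.9,0],1],
    [[0,0,0],[-0.4,0.4,0],1],
    [[0,0,0],[0,0,0],1],
    [[0,0,0],[0,0,0],1]
  ]
}}

```text
time_s: 20.27
ee_pos: [0.3738, 0.3183, 0.1777]
eef_rot: [0.678, 0.735, 0.0, 0.0]
wrist_force: [0.3, -0.5, -0.1]
width: 1.001
grip_force: 0.0
```

Run:
```python
from h import *
s=bot.sense(); print(s['ee_pos'],s['time_s'],s['joint_pos'])
p=bot.grab_frame('wrist');save(p,'w6')
for t in bot.trace(p,'ring_mid')[:2]:
    m=t['mask'].astype(np.uint8); c=max(cv2.findContours(m,0,1)[0],key=cv2.contourArea); e=cv2.fitEllipse(c); print(t['p'],e,[world(p,e[0],z).round(4) for z in(.01,.005)])
```

```text
[0.37382128 0.31827777 0.17774987] 20.2667 [-0.98860809  0.46589985  0.3425579   1.95723558 -0.22166095  0.7540377
 -0.4378682 ]
0.73 ((282.6240234375, 166.24046325683594), (71.75971221923828, 72.10220336914062), 149.3821258544922) [array([0.3789, 0.338 , 0.01  ]), array([0.3791, 0.337 , 0.005 ])]
```

View pics/w6.png

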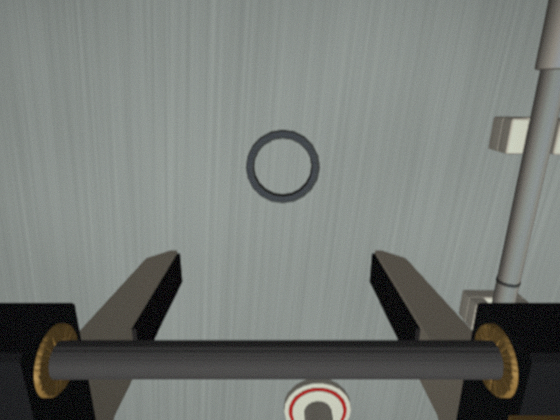

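The wrist picture shows the ring centred at (283,166), which agrees with the traced ellipse.

>>> {"name": "apply_moves", "arguments": {
  "moves": [
    [[0,0,0],[0.2,0.4,-0.5],1],
    [[0,0,0],[0,0.38,-1],1],
    [[0,0,0],[0,0,-1],1],
    [[0,0,0],[0,0,-1],1],
    [[0,0,0],[0,0,-1],1],
    [[0,0,0],[0,0,-0.5],1],
    [[0,0,0],[0,0,0],1],
    [[0,0,0],[0,0,0],1]
  ],
  "newtons": 20
}}

```text
time_s: 21.03
ee_pos: [0.3801, 0.3361, 0.0523]
eef_rot: [0.68, 0.733, -0.001, 0.0]
wrist_force: [0.6, -0.6, 0.4]
width: 1.002
grip_force: 0.0
```

Run:
```python
from h import *
p=bot.grab_frame('wrist');save(p,'w7'); print(bot.sense()['ee_pos'])
for t in bot.trace(p,'ring_mid')[:2]:
    m=t['mask'].astype(np.uint8); c=max(cv2.findContours(m,0,1)[0],key=cv2.contourArea); e=cv2.fitEllipse(c); print(t['p'],e,[world(p,e[0],z).round(4) for z in(.01,.005)])
```

```text
[0.38036799 0.33680661 0.05315807]
0.66 ((272.7377624511719, 239.76785278320312), (109.43973541259766, 114.34667205810547), 91.3471908569336) [array([0.3788, 0.3395, 0.01  ]), array([0.3789, 0.3374, 0.005 ])]
```

>>> {"name": "apply_moves", "arguments": {
  "moves": [
    [[0,0,0],[-0.04,0.06,-0.7],1],
    [[0,0,0],[0,0,-0.4],1],
    [[0,0,0],[0,0,-0.15],1],
    [[0,0,0],[0,0,0],-1],
    [[0,0,0],[0,0,0],-1],
    [[0,0,0],[0,0,0],-1],
    [[0,0,0],[0,0,0],-1],
    [[0,0,0],[0,0,0],-1]
  ]
}}

```text
time_s: 21.8
ee_pos: [0.3781, 0.3393, 0.0219]
eef_rot: [0.679, 0.734, 0.001, 0.0]
wrist_force: [-0.5, 0.7, 0.4]
width: 0.694
grip_force: 19.7
```

>>> {"name": "apply_moves", "arguments": {
  "moves": [
    [[0,0,0],[0,0,0],-1],
    [[0,0,0],[0,0,0],-1],
    [[0,0,0],[0,0,0],-1]
  ]
}}

```text
time_s: 22.05
ee_pos: [0.3781, 0.3393, 0.0218]
eef_rot: [0.679, 0.734, 0.0, 0.0]
wrist_force: [-0.5, -0.5, 3.2]
width: 0.683
grip_force: 20.0
```

>>> {"name": "apply_moves", "arguments": {
  "moves": [
    [[0,0,0],[0,0,0.5],-1],
    [[0,0,0],[0,0,1],-1],
    [[0,0,0],[0,0,1],-1],
    [[0,0,0],[0.3,-0.5,1],-1],
    [[0,0,0],[0.7,-1,0.5],-1],
    [[0,0,0],[0.7,-1,0],-1],
    [[0,0,0],[0.7,-1,0],-1],
    [[0,0,0],[0.7,-1,0],-1]
  ]
}}

```text
time_s: 22.72
ee_pos: [0.4556, 0.2256, 0.1216]
eef_rot: [0.679, 0.734, 0.0, -0.0]
wrist_force: [0.0, -0.3, -1.7]
width: 0.685
grip_force: 20.0
```

>>> {"name": "apply_moves", "arguments": {
  "moves": [
    [[0,0,0],[0.7,-1,0],-1],
    [[0,0,0],[0.7,-1,0],-1],
    [[0,0,0],[0.7,-1,0],-1],
    [[0,0,0],[0.7,-1,0],-1],
    [[0,0,0],[0.7,-1,0],-1],
    [[0,0,0],[0.7,-1,0],-1],
    [[0,0,0],[0.7,-1,0],-1],
    [[0,0,0],[0.7,-0.9,0],-1]
  ]
}}

```text
time_s: 23.38
ee_pos: [0.5954, 0.0271, 0.1209]
eef_rot: [0.679, 0.734, -0.001, -0.0]
wrist_force: [0.8, -1.0, -0.8]
width: 0.685
grip_force: 20.0
```

>>> {"name": "apply_moves", "arguments": {
  "moves": [
    [[0,0,0],[0.55,-0.9,0],-1],
    [[0,0,0],[0,-0.5,0],-1],
    [[0,0,0],[0,0,-0.5],-1],
    [[0,0,0],[0,0,-0.3],-1],
    [[0,0,0],[0,0,0],-1],
    [[0,0,0],[0,0,0],-1]
  ]
}}

```text
time_s: 23.88
ee_pos: [0.6078, -0.0042, 0.1006]
eef_rot: [0.678, 0.735, -0.001, -0.001]
wrist_force: [0.1, 0.3, -0.3]
width: 0.688
grip_force: 20.0
```

Run:
```python
from h import *
s=bot.sense(); print(s['ee_pos'],s['eef_rot'],s['width'])
p=bot.grab_frame('wrist');save(p,'w8'); 
print('tcp',pix(p,s['ee_pos']))
q=bot.grab_frame('side');save(q,'sd8')
```

```text
[ 0.60775545 -0.00421195  0.10058141] [ 6.78282483e-01  7.34799600e-01 -5.12160352e-04 -1.46926766e-03] 0.688431320704877
tcp [274.59930848 284.24041194]
```

View pics/w8.png

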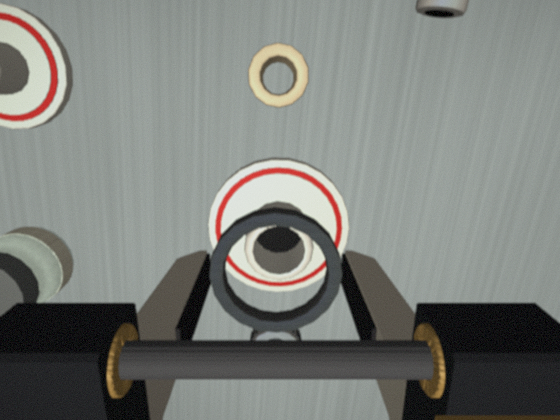

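The wrist picture shows the ring held at centre (277,270) over the flange: hub top about (279,251), disc centre about (279,224.5).

Run:
```python
from h import *
p=bot.grab_frame('wrist'); print(bot.sense()['ee_pos'])
im=p['image'].astype(int); hsv=cv2.cvtColor(p['image'],cv2.COLOR_RGB2HSV)
dk=((im.max(2)<75)).astype(np.uint8); dk[:205]=0;dk[336:]=0;dk[:,:205]=0;dk[:,348:]=0
print('ring cal', world(p,(277,270.5),.0838), world(p,(277,270.5),.0888))
print('hub',world(p,(279.5,251),.046),'disc',world(p,(279,224.5),.012))
red=((im[...,0]-im[...,1]>60)).astype(np.uint8); red[:150]=0; red[:,:200]=0;red[:,360:]=0;red[300:]=0
c=np.argwhere(red)[:,::-1].astype(np.float32); e=cv2.fitEllipse(cv2.convexHull(c)); print(e,world(p,e[0],.012))
cv2.imwrite('pics/c8.png',cv2.resize(p['image'][195:345,190:370,::-1],None,fx=4,fy=4,interpolation=2))
```

```text
[ 0.6090872  -0.00476785  0.10183077]
ring cal [ 0.61017616 -0.00687399  0.0838    ] [ 0.60994828 -0.00432283  0.0888    ]
hub [ 0.61234126 -0.01334048  0.046     ] disc [ 0.61202118 -0.00918528  0.012     ]
((276.2098388671875, 225.2220916748047), (118.0571517944336, 125.81708526611328), 90.13506317138672) [ 0.61018793 -0.00985104  0.012     ]
```

View pics/c8.png

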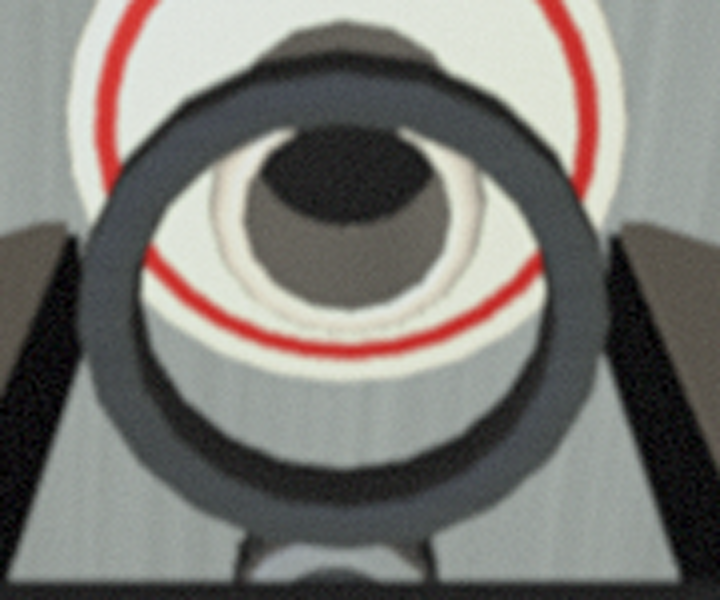

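>>> {"name": "apply_moves", "arguments": {
  "moves": [
    [[0,0,0],[0.04,-0.22,-0.5],-1],
    [[0,0,0],[0,0,-0.5],-1],
    [[0,0,0],[0,0,-0.1],-1],
    [[0,0,0],[0,0,0],-1],
    [[0,0,0],[0,0,0],-1],
    [[0,0,0],[0,0,0],-1]
  ]
}}

```text
time_s: 24.53
ee_pos: [0.6102, -0.0114, 0.0739]
eef_rot: [0.679, 0.734, 0.0, 0.0]
wrist_force: [-0.4, 0.6, -0.2]
width: 0.687
grip_force: 20.0
```

Run:
```python
from h import *
p=bot.grab_frame('wrist'); print(bot.sense()['ee_pos'],pix(p,[.61,-.01,.046]))
cv2.imwrite('pics/c9.png',cv2.resize(p['image'][195:345,190:370,::-1],None,fx=4,fy=4,interpolation=2))
```

```text
[ 0.61034881 -0.01132699  0.07414768] [274.40609026 254.59384791]
```

View pics/c9.png

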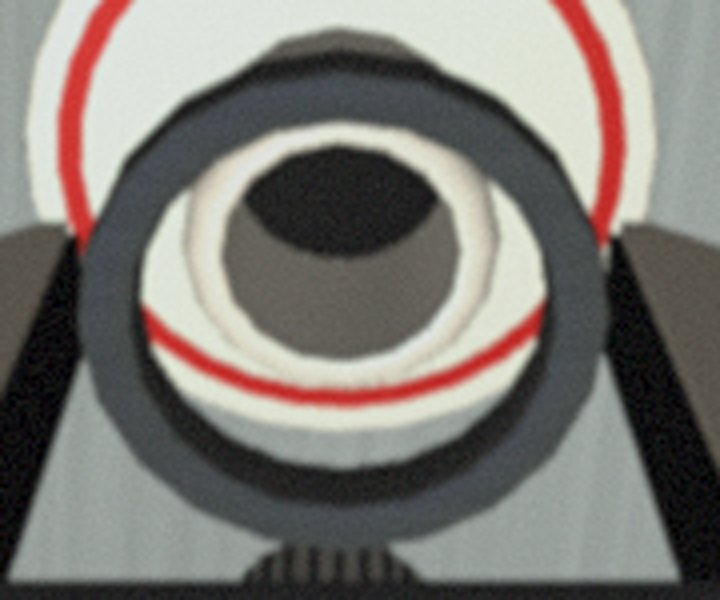

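The crop shows the ring's top centre at (275.8,270.5) and the hub bore's centre at (275.3,257.8).

Run:
```python
from h import *
p=bot.grab_frame('wrist'); print(bot.sense()['ee_pos'])
h=world(p,(275.25,257.75),.046); print(h)
for z in(.060,.0622): print(world(p,(275.75,270.5),z), world(p,(275.75,270.5),z)-h)
# ring inner hole bottom face
print('bottom inner', world(p,(275.75,195+ (125+470)/8),.052))
```

```text
[ 0.6103799  -0.01133904  0.07427517]
[ 0.61070585 -0.01182694  0.046     ]
[ 0.61094184 -0.01187245  0.06      ] [ 2.35992773e-04 -4.55067856e-05  1.40000000e-02]
[ 0.61084993 -0.01074726  0.0622    ] [0.00014409 0.00107968 0.0162    ]
bottom inner [ 0.61122741 -0.01534205  0.052     ]
```

>>> {"name": "apply_moves", "arguments": {
  "moves": [
    [[0,0,0],[0,-0.02,-0.3],-1],
    [[0,0,0],[0,0,-0.3],-1],
    [[0,0,0],[0,0,-0.3],-1],
    [[0,0,0],[0,0,-0.3],-1],
    [[0,0,0],[0,0,-0.3],-1],
    [[0,0,0],[0,0,0],-1],
    [[0,0,0],[0,0,0],-1]
  ]
}}

```text
time_s: 25.22
ee_pos: [0.6096, -0.0119, 0.0356]
eef_rot: [0.679, 0.734, -0.001, -0.001]
wrist_force: [-0.5, 1.5, -1.1]
width: 0.686
grip_force: 20.0
```

>>> {"name": "apply_moves", "arguments": {
  "moves": [
    [[0,0,0],[0,0,0],0.7],
    [[0,0,0],[0,0,0],0.7],
    [[0,0,0],[0,0,0],0.7],
    [[0,0,0],[0,0,0],0.7],
    [[0,0,0],[0,0,0.5],0.7],
    [[0,0,0],[0,0,1],0.7],
    [[0,0,0],[0,0,1],0.7],
    [[0,0,0],[0,0,1],0.7]
  ]
}}

```text
time_s: 25.88
ee_pos: [0.61, -0.012, 0.1258]
eef_rot: [0.679, 0.734, 0.0, 0.0]
wrist_force: [0.1, -0.4, 0.4]
width: 0.85
grip_force: 0.0
```

>>> {"name": "apply_moves", "arguments": {
  "moves": [
    [[0,0,0],[0,0.5,1],0.7],
    [[0,0,0],[0,1,1],0.7],
    [[0,0,0],[0,0.7,1],0.7],
    [[0,0,0],[0,0,0],0.7],
    [[0,0,0],[0,0,0],0.7],
    [[0,0,0],[0,0,0],0.7]
  ]
}}

```text
time_s: 26.38
ee_pos: [0.6094, 0.0421, 0.1989]
eef_rot: [0.679, 0.734, -0.001, 0.0]
wrist_force: [0.1, -0.1, -0.1]
width: 0.849
grip_force: 0.0
```

Run:
```python
from h import *
print(bot.sense()['ee_pos'])
p=bot.grab_frame('wrist'); s=bot.grab_frame('scene'); find(s,['bush_mid','nut_mid','ring_mid','spare_flange_mid','jar_mid','case_mid'])
a=cv2.resize(p['image'][:,120:400],(400,600)); b=cv2.resize(s['image'][190:325,210:300+0+45],(400,400*135//135)); 
c=np.zeros((600,800,3),np.uint8); c[:,:400]=a; c[:400,400:]=b; cv2.imwrite('pics/w10.png',c[...,::-1])
```

```text
[0.60938576 0.04209056 0.19892922]
bush_mid 0.71 [309. 290.] 398 [0.606 0.089 0.022]
nut_mid 0.79 [238. 255.] 233 [ 0.616 -0.105  0.01 ]
ring_mid 0.6 [269. 280.] 189 [ 0.622 -0.003  0.005]
spare_flange_mid 0.78 [352. 253.] 603 [0.452 0.081 0.019]
jar_mid 0.94 [309. 224.] 548 [ 0.438 -0.051  0.027]
case_mid 0.65 [185. 206.] 2089 [ 0.582 -0.348  0.022]
case_mid 0.5 [452. 362.] 3675 [0.578 0.362 0.022]
```

View pics/w10.png

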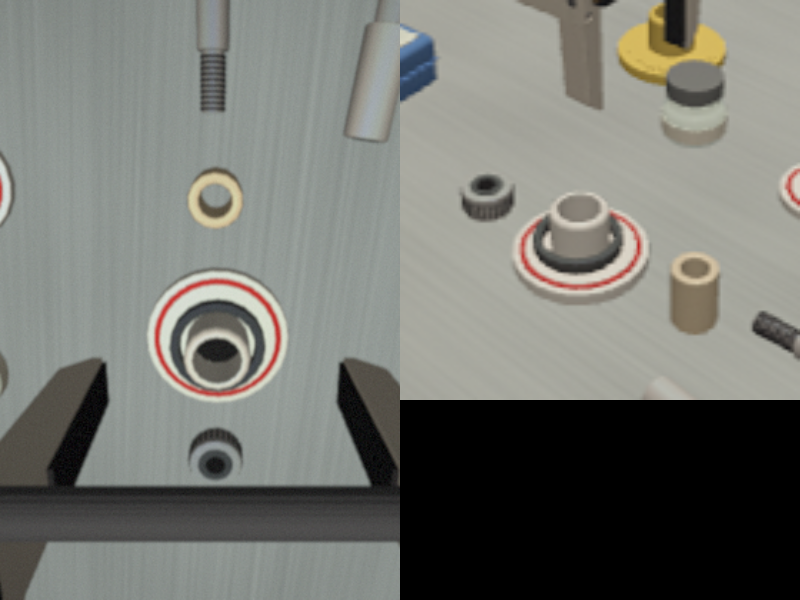

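The left half shows tip, bush, flange with the ring round its hub, and nut all in line. The right half shows the ring lying flat on the disc. I'll check the spacings from this view.

Run:
```python
from h import *
p=bot.grab_frame('wrist'); P={}
for n,(u,v),z in [('tip',(213,111),.025),('bush',(215.5,198),.045),('flange',(217.5,335),.012),('hub',(217.5,351),.046),('nut',(215.5,463),.02)]:
    P[n]=world(p,(u*.7+120,v*.7),z)[:2]; print(n,P[n].round(4))
d=np.array([.0768,-.997]); 
for a in P: r=P[a]-P['tip']; print(a,(r@d).round(4),(r[0]*d[1]-r[1]*d[0]).round(4))
```

```text
tip [0.5979 0.1329]
bush [0.603  0.0867]
flange [ 0.6109 -0.0082]
hub [ 0.611  -0.0051]
nut [ 0.6166 -0.1023]
tip 0.0 -0.0
bush 0.0465 -0.0015
flange 0.1418 -0.0021
hub 0.1386 -0.0024
nut 0.236 -0.0005
```

All spacings are within bounds: bush 46 mm off the tip, then 95 mm to the flange and 94 mm to the nut. Handing in.

```bash
python3 -c "
from cell import bot
print(bot.finish_job())"
```

```text
the job is handed in; nothing more can be done
None
```

The job is handed in: bush, larger flange with the ring flat round its hub, and nut stand in line off the thread's tip. The hand-in gave no verdict; by my last pictures the gaps are about 30, 31 and 27 mm, and each part is within about 3 mm of the shaft's line.

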